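# Pack the joiner's toolbox: blades below, tray on top

### The arm

A 6-joint arm with a two-finger parallel gripper is mounted at the origin on a cart in front of the work surface, level with it; the furniture and walls round the work are solid. World frame = base frame: x ahead of the robot, y to its left, z up, the work surface at z = 0. Lengths are in m, angles in rad, forces in N, time in s.
With the tool pointing down it reaches from about 0.375 to 0.9 m from the base axis. Payload 3.1 kg.
Tool frame: the origin (TCP) lies midway between the tips of the shut fingers; the grasp point (between the pads) lies 19 mm behind it (tcp_to_grasp is the distance from the TCP to the grasp point, in m); z points along the fingers, y is the line along which they close (so a half turn about z gives the same grasp; the last joint's range is limited). The gripper opens to 85 mm and grips with 20 to 120 N. Pads are 22 mm wide; open, the fingers measure 114 mm over their backs; the gripper's body (76 mm by 85 mm) begins 54 mm behind the grasp point. The pads swing forward as they close: fully open they stand 13 mm farther back than shut.
Start: joints at [1.014, 0.527, 1.433, -0, 1.181, -0.178], TCP at [0.231, 0.581, 0.231] pointing down, gripper open.
Joint ranges: [-3.08, 3.08], [-0.75, 2.2], [0.22, 2.44], [-1.43, 4.57], [0, 2.65], [-2.85, 2.85]. Speed limits (rad/s): [2.79, 2.79, 3.14, 3.14, 3.14, 3.14].

### API

Orientations are given as [roll, pitch, yaw] about the fixed x, y, z axes, in that order (R = Rz(yaw) Ry(pitch) Rx(roll)).
In Python, from plant import * gives the robot as it stands.
- The arm moves only by the shell command python3 -m creep 'ROWS' [OPENING]. ROWS is JSON, a list of rows, each an object with "linear": the shift along the tool's x, y, z in units of 25 mm (1.0 is 25 mm), a list of three; "twist": the turn about the tool's z in rad. In form: [{"linear": [x, y, z], "twist": twist}, ...]. A call has exactly 8 rows; each row shifts and turns the commanded pose from where the row before left it, along the tool's axes as they then stand; what a row does not reach is not made up. A row lasts 1/8 s, in which the tool goes at most 62.5 mm and 10.7 degrees, less where a joint would pass 70% of its speed; a pose out of reach is approached as far as the arm can. A call is refused whole if a number of a shift passes 1 or a number of a turn 0.188, either way. A call with a gripper value outside its range is refused whole. OPENING is the finger opening in mm, from 0 to 85.4, set as the call begins (- or left out, the last holds). The fingers move at their own pace and stop on an object; the grip force is fixed at half the most. Time passes only in rows, so rows that do not move let the fingers close, or fill a call up. It gives the time, the measured TCP pose, the force, the opening and the grip force at its end, in the units of the state.
- sense(): the state, without advancing time (a new reading comes with each control period).
- capture(name): name is "scene" or "top" or "wrist"; returns a dict with "pixels" (480x640x3 uint8, blue, green, red), "fx", "fy", "cx", "cy" (pixels), "rvec" (rotation vector, rad) and "tvec" (3), from world to camera coordinates, as OpenCV has them. Camera axes: x right, y down, z forward; pixel columns grow to the right and rows downward; lengths in m; the calibration is good to about 2 mm. A picture is of the moment at which its call begins. There is no depth.
- job_done(): hands the job in; it is judged then, once.
Trained networks look in the newest picture that a camera, given by its name, has taken for a name from the list of things; names that differ only in an ending like _2 or _b are one class to them, and where a whole thing is asked for, a point or a joint stands for the part that bears it (a point fixed in the world has none). Each returns a list of dicts, best first, with "conf" (0 to 1); they miss things now and then, are a little off and sometimes report something else, mostly with a low value. They report only what shows in the picture. A call takes as long as a camera call.
- look_for(thing, camera): "at" ([row, column] as shares, 0 to 1, of the picture: columns of its width, rows of its height, amid what is visible of it).
- silhouettes(thing, camera): "mask" (480x640 bool, what is visible of it) and "at" ([row, column] as shares, 0 to 1, of the picture: columns of its width, rows of its height, amid what is visible of it).
The state is a dict: "time": time; "qpos": joint angles; "qd": joint speeds; "joint_efforts": joint torques, N m; "tool_pos": TCP position; "eef_rot": TCP orientation; "contact_force": force on the tool from outside, world axes, zero at the start; "ft_torque": the same for the moment, N m; "grip_width": finger opening in m; "finger_force": force on a finger pad.
Only numpy, scipy, OpenCV 4.12 (cv2) and the standard library are available. Lean on these libraries where they do the work, as an engineer would, in place of code of your own. Each camera call takes 0.05 s, during which the arm holds its last target. There are 200 camera calls.

### The job

Pack the plywood toolbox: lay the chisel in the cork-lined bin, where its edge is safe, and the screwdriver in the bare bin, then set the loose tray level inside the box on its ledges, over the bins. In the tray, by the end, the bench dog lies flat in the compartment that the cross divider shortens (not in the small one beyond it) and the red pencil in the full-length one on the other side of the grip. Set things down rather than drop them, and leave the mallet and the spirit level where they are.

Things in the scene. Friction and masses are not known exactly. Their poses are not given: they have to be found in the camera images.
- toolbox: Open plywood box fixed to the bench, 246 (x) x 234 x 62 mm high, walls 9 mm, inside 228 x 216. Origin: underside centre, z up; brass catches on the -x side. Wooden ledges 14 mm deep, 50 high, inside both x ends; between them two bins side by side in y. The tray rests on the ledges: its origin at box 0, 0, 50 mm, 6 mm free all round, its long side along box x, either way round.
- cork_bin: Grey plastic bin with a brown cork floor, in the left or right half of the toolbox, fixed; 198 (x) x 107 (y) x 43 mm, inside 192 x 101 mm. Origin: centre of its underside, x along its length, z up; top of the cork 6 mm above the origin. Place for the chisel.
- bare_bin: The other grey plastic bin, same size, with a bare grey floor 3 mm above its origin (centre of its underside, x along its length, z up). Place for the screwdriver.
- tray: Loose wooden tray, 216 (x) x 204 mm, 0.3 kg. Origin: underside centre, z up. Floor 4 mm thick, walls 22 high. Spine 10 wide at y = 0; over it a flat-sided grip bar along x, 112 long, 14 wide, z 37 to 54, to grip across y. Pencil's full-length compartment: +y half, 208 x 93, centre y 51.5. In the -y half a divider, 18 high, at x 66; the dog's compartment, 168 x 93, has its centre at x -20, y -51.5.
- chisel: Chisel, pale octagonal wooden handle, 172 mm long, 0.2 kg, lying. Origin on its axis at mid length, 12 to 19 mm above what it lies on (15 at the start); x towards the blade tip, z up at the start. Handle from x = -86 to 18 mm, 30 to 38 thick; centre of mass and best grip at x = -33 mm, fingers closing across (y). Blade 11 mm wide.
- screwdriver: Screwdriver, round navy-blue handle, 166 mm long, 0.16 kg, lying. Origin on its axis at mid length, 10 to 20 mm above what it lies on (13 at the start); x towards the blade tip, z up at the start. Handle from x = -83 to 5 mm, up to 36 thick; centre of mass and best grip at x = -35 mm, fingers closing across (y).
- bench_dog: Bench dog: light brown square wooden peg with a steel leaf spring on one side, 27 (x) x 131 (y) x 23 mm (z), 70 g. Origin: centre of its underside, y along its length, z up.
- pencil: Red flat carpenter's pencil, 11 (x) x 143 (y) x 8 mm (z). Origin: centre of its underside, y along its length, z up. It can be gripped across x with the fingertips just clear of the surface.
- mallet: Wooden mallet lying at the left end of the bench, 276 mm long, head 116 x 78 x 66 mm. Origin: centre of its underside. Not to be disturbed.
- spirit_level: Pale wooden spirit level standing on its edge at the right of the work, 27 (x) x 257 (y) x 49 mm (z). Origin: centre of its underside. Not to be disturbed.

How it is judged:
By the outcome, as a careful person would: the job done as asked, in the order asked, and still so for the second after the job is handed in, with the robot touching nothing.
It also fails if it takes over 128 s, if anything falls off the work surface, if the arm or the gripper's body presses on something with over 40 N, if the wrist force passes 120 N, or if a joint passes its speed limit or range.

## Working session

There is one attempt and no reset: what is moved stays moved. The work goes in short steps, Python scripts to look and compute and a shell command to move; the robot and the scene stay as the last step left them, time stands still between calls to the robot, and variables do not carry over. Pictures are saved under pics/ and viewed, at most 14 in all, crops included, and the job is handed in when it is done.

```bash
ls; mkdir -p pics; python3 - <<'E'
from plant import *
import cv2,numpy as np
s=sense();print(s['time'],s['tool_pos'],s['eef_rot'],s['grip_width'])
for n in ['top','scene']:
    c=capture(n);cv2.imwrite(f'pics/{n}0.png',c['pixels']);print(n,c['fx'],c['fy'],c['cx'],c['cy'],c['rvec'],c['tvec'])
    for t in 'toolbox cork_bin bare_bin tray chisel screwdriver bench_dog pencil mallet spirit_level'.split():
        print(t,[(round(d['conf'],2),np.round(np.array(d['at'])*[480,640]).tolist()) for d in look_for(t,n)][:3])
E
```

```text
pics
0.0 [0.23010983 0.58031099 0.23031272] [-3.13939877e+00 -3.98363041e-04  2.76382083e+00] 0.08514300331840748
top 621.0667527865245 621.0667527865245 318.7856617698784 231.51005214948538 [ 2.16654901 -2.13535375  0.25586999] [0.02796986 0.49601494 1.5894745 ]
toolbox [(0.95, [245.0, 229.0])]
cork_bin []
bare_bin [(0.86, [206.0, 209.0]), (0.2, [198.0, 453.0])]
tray [(0.66, [219.0, 332.0])]
chisel [(0.82, [206.0, 413.0])]
screwdriver [(0.88, [282.0, 459.0])]
bench_dog [(0.7, [268.0, 405.0])]
pencil [(0.67, [206.0, 452.0]), (0.36, [206.0, 211.0])]
mallet [(0.7, [213.0, 139.0])]
spirit_level [(0.72, [229.0, 499.0]), (0.47, [246.0, 225.0])]
scene 443.70242124982707 443.70242124982707 322.0294944197698 240.90376045933132 [ 2.06212554 -0.66250869  0.34079669] [-0.4258856   0.21710207  1.15097352]
toolbox [(0.75, [221.0, 286.0])]
cork_bin [(0.97, [211.0, 292.0])]
bare_bin [(0.93, [201.0, 273.0]), (0.57, [192.0, 251.0])]
tray [(0.59, [253.0, 325.0])]
chisel [(0.91, [281.0, 381.0])]
screwdriver [(0.73, [338.0, 355.0])]
bench_dog [(0.66, [301.0, 334.0])]
pencil [(0.58, [298.0, 422.0])]
mallet [(0.81, [191.0, 250.0])]
spirit_level [(0.86, [335.0, 425.0])]
```

View pics/top0.png

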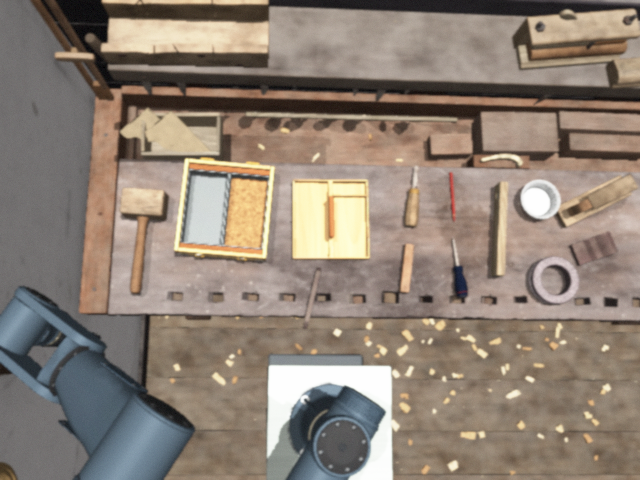

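View pics/scene0.png

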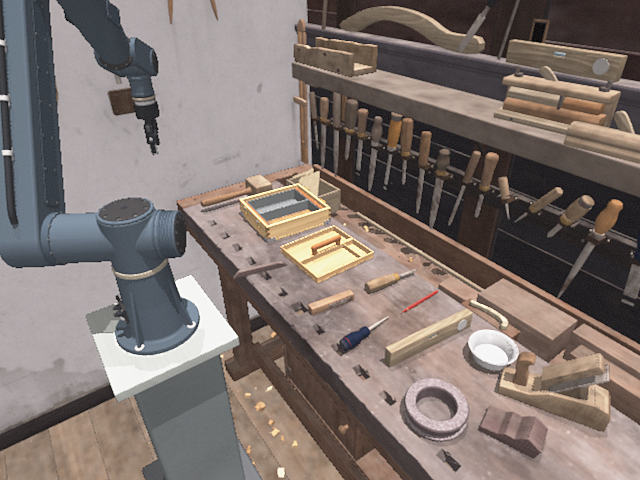

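The top view shows the box at about (226,210) px, with the grey bin on its left and the cork bin on its right. The tray is at (331,220) with its divider on the right half, so its yaw is near 0. Chisel (412,197), pencil (452,197), dog (407,268) and screwdriver (459,272) all lie roughly along world x. The scene view agrees.

```bash
cat > h.py <<'E'
from plant import *
import cv2,numpy as np
def ray(c,uv,h):
    R=cv2.Rodrigues(np.array(c['rvec'],float))[0];t=np.array(c['tvec'],float).ravel()
    uv=np.atleast_2d(uv);d=np.c_[(uv[:,0]-c['cx'])/c['fx'],(uv[:,1]-c['cy'])/c['fy'],np.ones(len(uv))]@R
    o=-R.T@t
    return (o+d*((h-o[2])/d[:,2])[:,None])
def rect(c,m,h):
    n,l,st,_=cv2.connectedComponentsWithStats(m.astype(np.uint8));k=1+np.argmax(st[1:,4])
    v,u=np.nonzero(l==k);p=ray(c,np.c_[u,v],h)[:,:2]*1000
    (cx,cy),(w,hh),a=cv2.minAreaRect(p.astype(np.float32))
    if w<hh:w,hh,a=hh,w,a+90
    a=(a+90)%180-90
    return np.round([cx,cy,w,hh,a],1),p
E
cat > see.py <<'E'
import sys
from h import *
cam=sys.argv[1];c=capture(cam)
cv2.imwrite(f'pics/{sys.argv[2]}.png',c['pixels'])
for a in sys.argv[3:]:
    t,h=a.split(':')
    for d in silhouettes(t,cam)[:2]:
        if d['conf']>.4 and d['mask'].any():
            r,p=rect(c,d['mask'],float(h));print(t,round(d['conf'],2),r,'mean',p.mean(0).round(1))
print(sense()['time'])
E
python3 see.py top t1 toolbox:0.062 bare_bin:0.046 cork_bin:0.01 tray:0.022 chisel:0.015 screwdriver:0.013 bench_dog:0.023 pencil:0.008 mallet:0.04 spirit_level:0.049
python3 -c "
import cv2
a=cv2.imread('pics/t1.png')[145:315,110:510]
cv2.imwrite('pics/t1c.png',cv2.resize(a,None,fx=2,fy=2,interpolation=2))"
```

```text
toolbox 0.68 [549.2 281.1 262.2 237.1  -3.9] mean [542.9 282.1]
bare_bin 0.72 [ 596.2 -216.1  165.1   36.6   -6.5] mean [ 578.2 -214.1]
cork_bin 0.66 [556.6 231.7 205.8 111.5  -4.2] mean [554.5 231.7]
tray 0.96 [535.4   4.  218.3 203.8   1. ] mean [534.1   4.8]
chisel 0.59 [ 603.8 -220.7  167.6   33.4   -3.7] mean [ 583.  -220.8]
screwdriver 0.71 [ 409.7 -346.7  156.7   35.5    0.6] mean [ 385.5 -343.6]
bench_dog 0.86 [ 405.7 -199.3  131.1   27.4   -7.4] mean [ 405.8 -198.9]
pencil 0.52 [ 609.3 -332.3  130.1    8.8    2.1] mean [ 609.  -332.4]
mallet 0.88 [465.3 497.9 276.  122.8  -2.3] mean [509.1 496.3]
spirit_level 0.85 [ 515.  -445.7  263.8   40.4   -5.4] mean [ 512.4 -446.1]
1.65
```

View pics/t1c.png

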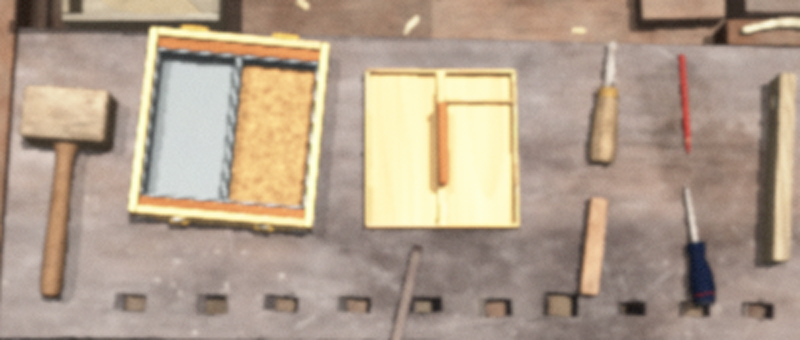

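```bash
cat > to.py <<'E'
# to.py x y z(mm) [yawdeg] : remaining shift in tool units
import sys
from h import *
from scipy.spatial.transform import Rotation as Ro
s=sense();R=Ro.from_euler('xyz',s['eef_rot']).as_matrix()
d=np.array(list(map(float,sys.argv[1:4])))-1000*np.array(s['tool_pos'])
yaw=s['eef_rot'][2]
tw=0
if len(sys.argv)>4:
    tw=(yaw-np.radians(float(sys.argv[4]))+np.pi)%(2*np.pi)-np.pi
print('t',round(s['time'],2),'pos',np.round(np.array(s['tool_pos'])*1000,1),'yaw',round(np.degrees(yaw),1),'units',(R.T@d/25).round(2),'twist',round(tw,3),'F',np.round(s['contact_force'],1),'w',round(s['grip_width']*1000,1),'ff',s['finger_force'])
E
python3 -m creep '[{"linear":[0,0,0],"twist":-0.156},{"linear":[0,0,0],"twist":-0.156},{"linear":[-0.97,-0.79,0],"twist":0},{"linear":[-0.97,-0.79,0],"twist":0},{"linear":[-0.97,-0.79,0],"twist":0},{"linear":[-0.97,-0.79,0],"twist":0},{"linear":[-0.97,-0.79,0],"twist":0},{"linear":[-0.97,-0.79,0],"twist":0}]'
python3 -m creep '[{"linear":[-0.97,-0.79,0],"twist":0},{"linear":[-0.97,-0.79,0],"twist":0},{"linear":[-0.97,-0.79,-0.5],"twist":0},{"linear":[-0.97,-0.79,-0.5],"twist":0},{"linear":[-0.97,-0.79,-0.5],"twist":0},{"linear":[-0.97,-0.79,-0.5],"twist":0},{"linear":[-0.97,-0.79,-0.5],"twist":0},{"linear":[0,0,-0.5],"twist":0}]'
python3 to.py 549 281 300 176.1; python3 see.py wrist w1 toolbox:0.062 cork_bin:0.006 bare_bin:0.003
```

```text
time: 2.65
tool_pos: [0.3687, 0.4524, 0.2314]
eef_rot: [3.141, 0.0, 3.076]
contact_force: [0.7, 0.3, 0.5]
grip_width: 0.0856
finger_force: 0.0
time: 3.65
tool_pos: [0.5298, 0.3025, 0.3066]
eef_rot: [-3.141, 0.001, 3.073]
contact_force: [-0.6, 0.3, 1.2]
grip_width: 0.0852
finger_force: 0.0
t 3.65 pos [529.8 302.5 306.6] yaw 176.0 units [-0.83 -0.8   0.27] twist -0.001 F [-0.6  0.3  1.2] w 85.2 ff 0.0
cork_bin 0.96 [558.3 219.6 220.2 119.9  -3.7] mean [550.4 220.4]
bare_bin 0.8 [567.8 338.3 220.4 119.   -3.9] mean [559.7 338.9]
3.85
```

View pics/w1.png

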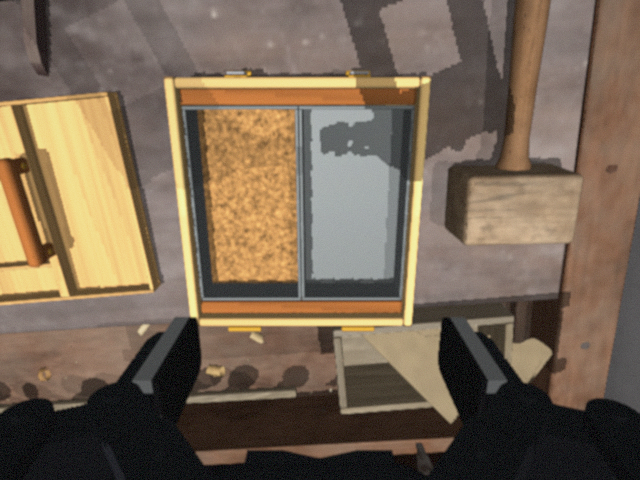

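```bash
python3 to.py 571 -218.7 300 176.3
```

```text
t 3.85 pos [527.3 304.6 306.3] yaw 176.3 units [ -3.1  -20.77   0.25] twist -0.0 F [-0.7  1.1  0.2] w 85.6 ff 0.0
```

The wrist view shows the box rim with outer corners at (166,80), (430,77), (411,325) and (190,325). Cork is on the left in the picture, which is the world -y half.

```bash
python3 - <<'E'
from h import *
for n,uv in [('wrist',[(166,79),(430,77),(411,325),(190,325)]),('top',[(185,159),(274.5,166),(266,259.5),(175,252)])]:
    c=capture(n);p=ray(c,uv,.062)[:,:2]*1000;print(n,p.round(1).tolist(),p.mean(0).round(1),[np.linalg.norm(p[i]-p[i-1]).round(1) for i in range(4)])
    if n=='wrist':
        cv2.imwrite('pics/w1b.png',c['pixels'])
        for h,u in [(.046,[(187,108),(299,106),(302,299),(202,299)]),(.046,[(304,106),(412,106),(402,299),(304,299)])]:
            p=ray(c,u,h)[:,:2]*1000;print('bin',p.mean(0).round(1),p.round(0).tolist())
E
```

```text
wrist [[420.7, 177.9], [434.1, 407.2], [677.7, 391.8], [662.4, 159.3]] [548.7 284.1] [np.float64(242.3), np.float64(229.7), np.float64(244.1), np.float64(232.9)]
bin [546.3 231.9] [[446.0, 187.0], [451.0, 291.0], [648.0, 278.0], [641.0, 171.0]]
bin [552.9 339.1] [[451.0, 296.0], [458.0, 395.0], [655.0, 385.0], [648.0, 280.0]]
top [[678.8, 389.6], [665.9, 154.9], [416.5, 171.2], [431.9, 403.1]] [548.3 279.7] [np.float64(247.3), np.float64(235.1), np.float64(249.9), np.float64(232.4)]
```

```bash
python3 -m creep '[{"linear":[-0.1,-1,0],"twist":0},{"linear":[-0.1,-1,0],"twist":0},{"linear":[-0.1,-1,0],"twist":0},{"linear":[-0.1,-1,0],"twist":0},{"linear":[-0.1,-1,0],"twist":0},{"linear":[-0.1,-1,0],"twist":0},{"linear":[-0.1,-1,0],"twist":0},{"linear":[-0.1,-1,0],"twist":0}]'
python3 -m creep '[{"linear":[-0.1,-1,0],"twist":0},{"linear":[-0.1,-1,0],"twist":0},{"linear":[-0.1,-1,0],"twist":0},{"linear":[0,-1,0],"twist":0},{"linear":[0,-1,0],"twist":0},{"linear":[0,-1,0],"twist":0},{"linear":[0,-1,0.2],"twist":0},{"linear":[0,-1,0.2],"twist":0}]'
python3 -m creep '[{"linear":[0,-1,0.5],"twist":0},{"linear":[0,-1,0.5],"twist":0},{"linear":[0,-1,0.5],"twist":0},{"linear":[0,-1,0.5],"twist":0},{"linear":[0,0,0.5],"twist":0},{"linear":[0,0,0],"twist":0},{"linear":[0,0,0],"twist":0},{"linear":[0,0,0],"twist":0}]'
python3 see.py wrist w2 chisel:0.015 screwdriver:0.013 bench_dog:0.023 pencil:0.008; python3 to.py 571 -218.7 300 176.3
```

```text
time: 4.95
tool_pos: [0.5342, 0.1031, 0.3057]
eef_rot: [3.142, -0.001, 3.077]
contact_force: [-0.4, -0.0, 0.2]
grip_width: 0.0854
finger_force: 0.0
time: 5.95
tool_pos: [0.5289, -0.0967, 0.2957]
eef_rot: [3.141, -0.001, 3.077]
contact_force: [-0.3, 0.7, -0.8]
grip_width: 0.0854
finger_force: 0.0
time: 6.95
tool_pos: [0.5232, -0.196, 0.2344]
eef_rot: [-3.141, 0.001, 3.077]
contact_force: [0.8, -0.3, 0.7]
grip_width: 0.0855
finger_force: 0.0
chisel 0.84 [ 605.8 -223.   173.3   35.6   -5.5] mean [ 582.5 -221.4]
bench_dog 0.58 [ 421.4 -203.9  103.4   26.9   -7.2] mean [ 419.4 -203.7]
pencil 0.88 [ 588.1 -334.   102.4    9.3    2.2] mean [ 590.1 -333.9]
7.2
t 7.2 pos [ 522.9 -196.6  234.1] yaw 176.2 units [-1.98 -0.76 -2.63] twist -0.001 F [ 0.4  0.3 -0.2] w 85.4 ff 0.0
```

```bash
python3 -m creep '[{"linear":[-1,-0.4,0.5],"twist":0.016},{"linear":[-1,-0.4,1],"twist":0},{"linear":[0,0,1],"twist":0},{"linear":[0,0,1],"twist":0},{"linear":[0,0,1],"twist":0},{"linear":[0,0,1],"twist":0},{"linear":[0,0,0],"twist":0},{"linear":[0,0,0],"twist":0}]'
python3 to.py 572 -219 3 175.3; python3 see.py wrist w3 chisel:0.015
```

```text
time: 8.2
tool_pos: [0.5718, -0.2207, 0.0971]
eef_rot: [-3.141, 0.001, 3.06]
contact_force: [-0.3, 0.1, 0.6]
grip_width: 0.0859
finger_force: 0.0
t 8.2 pos [ 571.8 -220.7   97.1] yaw 175.3 units [0.   0.07 3.76] twist 0.0 F [-0.3  0.1  0.6] w 85.9 ff 0.0
chisel 0.96 [ 606.3 -224.   173.4   35.8   -6. ] mean [ 580.8 -221.6]
8.3
```

View pics/w3.png

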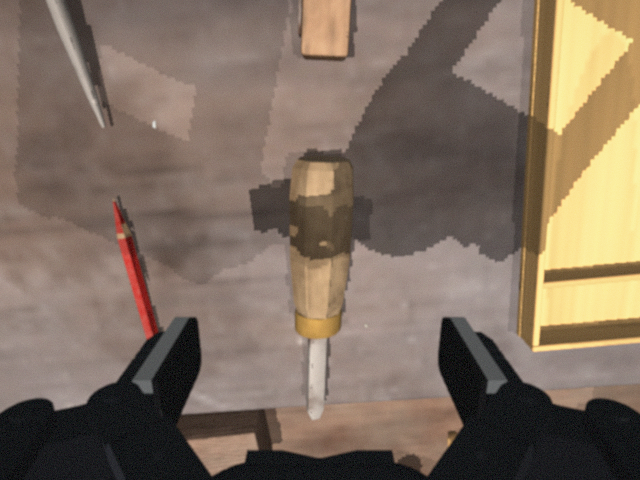

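The handle is centred between the fingers at about (320,250) px and aligned with them, so I'm going down to grip it.

```bash
python3 -m creep '[{"linear":[0,0,1],"twist":0},{"linear":[0,0,1],"twist":0},{"linear":[0,0,0.8],"twist":0},{"linear":[0,0,0.5],"twist":0},{"linear":[0,0,0.3],"twist":0},{"linear":[0,0,0.16],"twist":0},{"linear":[0,0,0],"twist":0},{"linear":[0,0,0],"twist":0}]'
python3 -m creep '[{"linear":[0,0,0],"twist":0},{"linear":[0,0,0],"twist":0},{"linear":[0,0,0],"twist":0},{"linear":[0,0,0],"twist":0},{"linear":[0,0,0],"twist":0},{"linear":[0,0,0],"twist":0},{"linear":[0,0,0],"twist":0},{"linear":[0,0,0],"twist":0}]' 10
python3 -m creep '[{"linear":[0,0,-0.3],"twist":0},{"linear":[0,0,-1],"twist":0},{"linear":[0,0,-1],"twist":0},{"linear":[0,0,-1],"twist":0},{"linear":[0,0,-1],"twist":0},{"linear":[0,0,-1],"twist":0},{"linear":[0,0,-1],"twist":0},{"linear":[0,0,0],"twist":0}]'
python3 to.py 511.6 231 250 176
```

```text
time: 9.3
tool_pos: [0.5715, -0.2206, 0.0028]
eef_rot: [-3.141, 0.001, 3.06]
contact_force: [0.7, 0.7, 0.8]
grip_width: 0.085
finger_force: 0.0
time: 10.3
tool_pos: [0.5714, -0.2206, 0.0028]
eef_rot: [-3.141, 0.001, 3.06]
contact_force: [-0.8, -0.2, 5.3]
grip_width: 0.0322
finger_force: 59.7
time: 11.3
tool_pos: [0.5721, -0.2208, 0.1614]
eef_rot: [-3.14, 0.003, 3.06]
contact_force: [0.5, -0.4, -2.2]
grip_width: 0.0325
finger_force: 59.9
t 11.3 pos [ 572.1 -220.8  161.4] yaw 175.3 units [ 3.87 17.81 -3.59] twist -0.012 F [ 0.5 -0.4 -2.2] w 32.5 ff 59.91066645481624
```

```bash
python3 -m creep '[{"linear":[0.2,1,0],"twist":-0.012},{"linear":[0.2,1,0],"twist":0},{"linear":[0.2,1,0],"twist":0},{"linear":[0.2,1,0],"twist":0},{"linear":[0.2,1,0],"twist":0},{"linear":[0.2,1,0],"twist":0},{"linear":[0.2,1,0],"twist":0},{"linear":[0.2,1,0],"twist":0}]'
python3 -m creep '[{"linear":[0.2,1,0],"twist":0},{"linear":[0.2,1,0],"twist":0},{"linear":[0.2,1,0],"twist":0},{"linear":[0.2,1,0],"twist":0},{"linear":[0.2,1,0],"twist":0},{"linear":[0.2,1,0],"twist":0},{"linear":[0.2,1,0],"twist":0},{"linear":[0.2,1,0],"twist":0}]'
python3 -m creep '[{"linear":[0.2,1,0],"twist":0},{"linear":[0.2,0.7,0],"twist":0},{"linear":[0,0,0],"twist":0},{"linear":[0,0,0],"twist":0},{"linear":[0,0,0],"twist":0},{"linear":[0,0,0],"twist":0},{"linear":[0,0,0],"twist":0},{"linear":[0,0,0],"twist":0}]' | head -2
python3 to.py 510.8 230.4 60 176; python3 see.py wrist w4 chisel:0.15 cork_bin:0.012
```

```text
time: 12.3
tool_pos: [0.5445, -0.0155, 0.1595]
eef_rot: [3.141, -0.001, 3.073]
contact_force: [-0.5, -0.5, -1.9]
grip_width: 0.0323
finger_force: 59.9
time: 13.3
tool_pos: [0.5179, 0.1864, 0.1595]
eef_rot: [-3.141, -0.001, 3.073]
contact_force: [0.4, -0.4, -1.9]
grip_width: 0.0327
finger_force: 59.9
time: 14.3
tool_pos: [0.5126, 0.2271, 0.1598]
t 14.3 pos [512.6 227.1 159.8] yaw 176.0 units [0.08 0.13 3.99] twist -0.0 F [ 1.5  0.1 -2.3] w 32.2 ff 59.92185820941813
chisel 0.8 [527.7 225.  126.   41.6  -5.6] mean [519.2 226.2]
cork_bin 0.84 [521.8 230.2 142.8 123.4  -4.2] mean [497.  233.8]
14.45
```

View pics/w4.png

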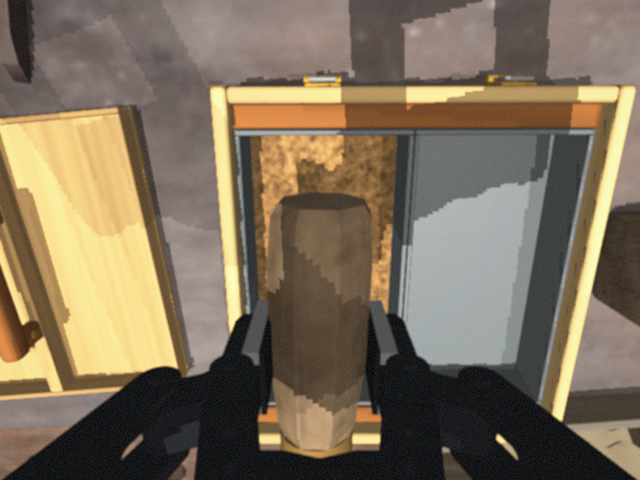

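The chisel (about 320 px) is centred over the cork bin (rim 238 to 405 px). Next I lower it.

```bash
python3 -m creep '[{"linear":[0.08,0.1,1],"twist":0},{"linear":[0,0,1],"twist":0},{"linear":[0,0,1],"twist":0},{"linear":[0,0,1],"twist":0},{"linear":[0,0,0.8],"twist":0},{"linear":[0,0,0.5],"twist":0},{"linear":[0,0,0.2],"twist":0},{"linear":[0,0,0],"twist":0}]'
python3 -m creep '[{"linear":[0,0,0.08],"twist":0},{"linear":[0,0,0.08],"twist":0},{"linear":[0,0,0],"twist":0},{"linear":[0,0,0],"twist":0},{"linear":[0,0,0],"twist":0},{"linear":[0,0,0],"twist":0},{"linear":[0,0,0],"twist":0},{"linear":[0,0,0],"twist":0}]'
```

```text
time: 15.45
tool_pos: [0.5109, 0.2301, 0.0224]
eef_rot: [3.141, 0.0, 3.072]
contact_force: [-0.8, -0.2, -1.6]
grip_width: 0.0324
finger_force: 59.9
time: 16.45
tool_pos: [0.5107, 0.23, 0.0183]
eef_rot: [-3.142, -0.0, 3.072]
contact_force: [-0.5, 0.1, -1.9]
grip_width: 0.0326
finger_force: 59.9
```

```bash
python3 -m creep '[{"linear":[0,0,0.06],"twist":0},{"linear":[0,0,0.06],"twist":0},{"linear":[0,0,0],"twist":0},{"linear":[0,0,0],"twist":0},{"linear":[0,0,0],"twist":0},{"linear":[0,0,0],"twist":0},{"linear":[0,0,0],"twist":0},{"linear":[0,0,0],"twist":0}]'
```

```text
time: 17.45
tool_pos: [0.5107, 0.23, 0.0153]
eef_rot: [-3.142, -0.0, 3.072]
contact_force: [0.6, 0.3, -2.0]
grip_width: 0.0325
finger_force: 59.9
```

```bash
python3 -m creep '[{"linear":[0,0,0.05],"twist":0},{"linear":[0,0,0.05],"twist":0},{"linear":[0,0,0],"twist":0},{"linear":[0,0,0],"twist":0},{"linear":[0,0,0],"twist":0},{"linear":[0,0,0],"twist":0},{"linear":[0,0,0],"twist":0},{"linear":[0,0,0],"twist":0}]'
```

```text
time: 18.45
tool_pos: [0.5109, 0.23, 0.0148]
eef_rot: [3.141, 0.001, 3.072]
contact_force: [-2.0, -0.9, 12.9]
grip_width: 0.0326
finger_force: 61.7
```

```bash
python3 -m creep '[{"linear":[0,0,-0.05],"twist":0},{"linear":[0,0,0],"twist":0},{"linear":[0,0,0],"twist":0},{"linear":[0,0,0],"twist":0},{"linear":[0,0,-0.4],"twist":0},{"linear":[0,0,-0.6],"twist":0},{"linear":[0,0,-1],"twist":0},{"linear":[0,0,-1],"twist":0}]' 46
python3 -m creep '[{"linear":[0,0,-1],"twist":0},{"linear":[0,0,-1],"twist":0},{"linear":[0,0,-1],"twist":0},{"linear":[0,0,-1],"twist":0},{"linear":[0,-1,-1],"twist":0},{"linear":[0,-1,-1],"twist":0},{"linear":[0,-1,0],"twist":0},{"linear":[0,-1,0],"twist":0}]' 85
python3 to.py 400 -340 200 178; python3 see.py top t2 chisel:0.027 screwdriver:0.013
python3 -c "
import cv2
a=cv2.imread('pics/t2.png')[145:315,160:480]
cv2.imwrite('pics/t2c.png',cv2.resize(a,None,fx=2.5,fy=2.5,interpolation=2))"
```

```text
time: 19.45
tool_pos: [0.5109, 0.2301, 0.0908]
eef_rot: [3.141, 0.001, 3.072]
contact_force: [0.5, -0.2, -0.7]
grip_width: 0.046
finger_force: 0.0
time: 20.45
tool_pos: [0.5036, 0.1295, 0.2408]
eef_rot: [3.141, 0.003, 3.072]
contact_force: [0.7, 0.5, -0.2]
grip_width: 0.085
finger_force: 0.0
t 20.45 pos [503.6 129.5 240.8] yaw 176.0 units [  2.83 -19.02   1.62] twist -0.035 F [ 0.7  0.5 -0.2] w 85.0 ff 0.0
chisel 0.86 [532.6 228.1 144.8  33.5  -6.1] mean [514.2 231.5]
chisel 0.48 [ 5.342e+02 -2.730e+01  2.186e+02  1.407e+02 -3.000e-01] mean [533.2 -28.6]
screwdriver 0.74 [ 399.1 -339.9  139.6   33.8    9.6] mean [ 380.3 -343.9]
screwdriver 0.71 [ 520.1 -459.5  270.3   42.8   -5.2] mean [ 516.5 -458.3]
20.6
```

View pics/t2c.png

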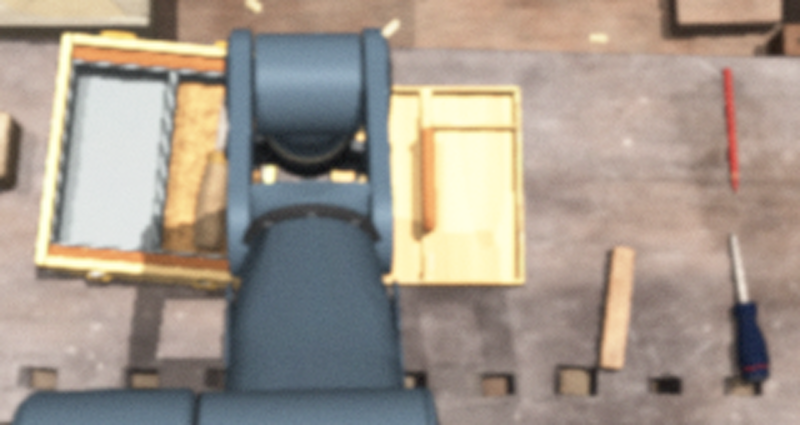

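The top view shows the chisel lying in the cork bin. The screwdriver runs from its tip at (453,239) to its butt at (462,297), in full-picture px.

```bash
python3 -c "
from h import *
c=capture('top');p=ray(c,[(453.2,239),(462,297)],.013)[:,:2]*1000;print(p.round(1),p.mean(0),np.linalg.norm(p[0]-p[1]),np.degrees(np.arctan2(*(p[0]-p[1])[::-1])))"
python3 -m creep '[{"linear":[0.15,-1,0],"twist":0},{"linear":[0.15,-1,0],"twist":0},{"linear":[0.15,-1,0],"twist":0},{"linear":[0.15,-1,0],"twist":0},{"linear":[0.15,-1,0],"twist":0},{"linear":[0.15,-1,0],"twist":0},{"linear":[0.15,-1,0],"twist":0},{"linear":[0.15,-1,0],"twist":0}]'
python3 -m creep '[{"linear":[0.15,-1,0],"twist":0},{"linear":[0.15,-1,0],"twist":0},{"linear":[0.15,-1,0],"twist":0},{"linear":[0.15,-1,0],"twist":0},{"linear":[0.15,-1,0],"twist":0},{"linear":[0.15,-1,0],"twist":0},{"linear":[0.15,-1,0],"twist":0},{"linear":[0.15,-1,0],"twist":0}]'
python3 -m creep '[{"linear":[0.15,-1,0.5],"twist":0},{"linear":[0.15,-1,0.5],"twist":-0.08},{"linear":[0,-1,0.5],"twist":-0.08},{"linear":[0,0,0.5],"twist":0},{"linear":[0,0,0.5],"twist":0},{"linear":[0,0,0.5],"twist":0},{"linear":[0,0,0],"twist":0},{"linear":[0,0,0],"twist":0}]'
python3 see.py wrist w5 screwdriver:0.013; python3 to.py 370 -345 3 186
```

```text
[[ 487.9 -331.5]
 [ 331.4 -350.5]] [ 409.6288841 -341.0194684] 157.65285814730402 6.939833122240515
time: 21.65
tool_pos: [0.4601, -0.067, 0.2394]
eef_rot: [3.141, 0.001, 3.073]
contact_force: [-0.3, 0.3, -0.8]
grip_width: 0.0847
finger_force: 0.0
time: 22.65
tool_pos: [0.4166, -0.2646, 0.2393]
eef_rot: [3.141, 0.001, 3.073]
contact_force: [0.4, -0.0, -0.3]
grip_width: 0.085
finger_force: 0.0
time: 23.65
tool_pos: [0.4055, -0.3387, 0.1643]
eef_rot: [-3.141, 0.0, -3.051]
contact_force: [-0.3, -0.4, -0.4]
grip_width: 0.0852
finger_force: 0.0
screwdriver 0.98 [ 411.7 -342.3  163.9   34.     5.9] mean [ 380.5 -344.9]
23.75
t 23.75 pos [ 405.6 -339.1  164.6] yaw -174.8 units [ 1.44 -0.1   6.46] twist -0.014 F [-0.5 -0.5  0.3] w 85.1 ff 0.0
```

View pics/w5.png

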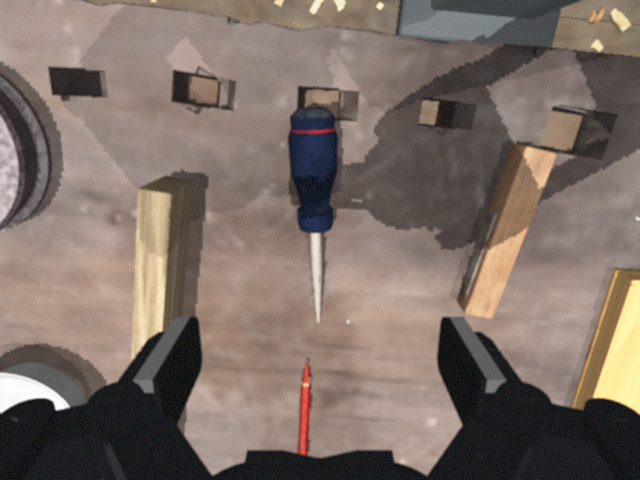

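The screwdriver is centred at about (315,215) px and nearly aligned. I'm going to its grip point.

```bash
python3 -m creep '[{"linear":[0.6,-0.08,0],"twist":-0.022},{"linear":[0.6,-0.08,0.8],"twist":0},{"linear":[0,0,1],"twist":0},{"linear":[0,0,1],"twist":0},{"linear":[0,0,1],"twist":0},{"linear":[0,0,0],"twist":0},{"linear":[0,0,0],"twist":0},{"linear":[0,0,0],"twist":0}]' | head -2
python3 to.py 376 -346 3 186.5; python3 see.py wrist w6 screwdriver:0.013; python3 - <<'E'
from h import *
c=capture('wrist');d=silhouettes('screwdriver','wrist')[0]
r,p=rect(c,d['mask'],.013)
q=p[(p[:,0]>355)&(p[:,0]<397)];print('handle mid',q.mean(0),q[:,1].min(),q[:,1].max(),p[:,0].min())
E
```

```text
time: 24.75
tool_pos: [0.3764, -0.3467, 0.0702]
t 24.75 pos [ 376.4 -346.7   70.2] yaw -173.6 units [0.02 0.04 2.69] twist -0.001 F [-0.   0.7  0.1] w 85.1 ff 0.0
screwdriver 0.6 [ 410.2 -343.   162.5   34.5    5.1] mean [ 379.  -345.2]
24.85
handle mid [ 373.71375832 -346.12128096] -365.4137569635768 -329.64941919714147 328.96457805673396
```

```bash
python3 -m creep '[{"linear":[0,0,1],"twist":0},{"linear":[0,0,0.8],"twist":0},{"linear":[0,0,0.5],"twist":0},{"linear":[0,0,0.37],"twist":0},{"linear":[0,0,0],"twist":0},{"linear":[0,0,0],"twist":0},{"linear":[0,0,0],"twist":0},{"linear":[0,0,0],"twist":0}]'
python3 -m creep '[{"linear":[0,0,0],"twist":0},{"linear":[0,0,0],"twist":0},{"linear":[0,0,0],"twist":0},{"linear":[0,0,0],"twist":0},{"linear":[0,0,0],"twist":0},{"linear":[0,0,0],"twist":0},{"linear":[0,0,-0.3],"twist":0},{"linear":[0,0,-0.5],"twist":0}]' 10
python3 -m creep '[{"linear":[0,0,-1],"twist":0},{"linear":[0,0,-1],"twist":0},{"linear":[0,0,-1],"twist":0},{"linear":[0,0,-1],"twist":0},{"linear":[0,0,-1],"twist":0},{"linear":[0,0,-1],"twist":0},{"linear":[0,0,0],"twist":0.092},{"linear":[0,0,0],"twist":0.092}]'
python3 to.py 518.4 338.4 170 176
```

```text
time: 25.95
tool_pos: [0.376, -0.3462, 0.0027]
eef_rot: [-3.141, 0.0, -3.029]
contact_force: [-0.3, -0.1, 0.1]
grip_width: 0.0849
finger_force: 0.0
time: 26.95
tool_pos: [0.3756, -0.3457, 0.0223]
eef_rot: [3.141, -0.001, -3.029]
contact_force: [0.0, -0.3, -2.1]
grip_width: 0.0274
finger_force: 58.6
time: 27.95
tool_pos: [0.3758, -0.3458, 0.1734]
eef_rot: [-3.14, 0.001, 3.067]
contact_force: [-0.2, -0.5, -1.9]
grip_width: 0.0279
finger_force: 58.6
t 27.95 pos [ 375.8 -345.8  173.4] yaw 175.7 units [-3.65 27.72  0.11] twist -0.005 F [-0.2 -0.5 -1.9] w 27.9 ff 58.6322591768112
```

```bash
python3 -m creep '[{"linear":[-0.13,0.99,0],"twist":0},{"linear":[-0.13,0.99,0],"twist":0},{"linear":[-0.13,0.99,0],"twist":0},{"linear":[-0.13,0.99,0],"twist":0},{"linear":[-0.13,0.99,0],"twist":0},{"linear":[-0.13,0.99,0],"twist":0},{"linear":[-0.13,0.99,0],"twist":0},{"linear":[-0.13,0.99,0],"twist":0}]'|head -2
python3 -m creep '[{"linear":[-0.13,0.99,0],"twist":0},{"linear":[-0.13,0.99,0],"twist":0},{"linear":[-0.13,0.99,0],"twist":0},{"linear":[-0.13,0.99,0],"twist":0},{"linear":[-0.13,0.99,0],"twist":0},{"linear":[-0.13,0.99,0],"twist":0},{"linear":[-0.13,0.99,0],"twist":0},{"linear":[-0.13,0.99,0],"twist":0}]'|head -2
python3 -m creep '[{"linear":[-0.13,0.99,0],"twist":0},{"linear":[-0.13,0.99,0],"twist":0},{"linear":[-0.13,0.99,0],"twist":0},{"linear":[-0.13,0.99,0],"twist":0},{"linear":[-0.13,0.99,0],"twist":0},{"linear":[-0.13,0.99,0],"twist":0},{"linear":[-0.13,0.99,0],"twist":0},{"linear":[-0.13,0.99,0],"twist":0}]'|head -2
python3 -m creep '[{"linear":[-0.13,0.99,0],"twist":0},{"linear":[-0.13,0.99,0],"twist":0},{"linear":[-0.13,0.99,0],"twist":0},{"linear":[0,0.9,0],"twist":0},{"linear":[0,0,0],"twist":0},{"linear":[0,0,0],"twist":0},{"linear":[0,0,0],"twist":0},{"linear":[0,0,0],"twist":0}]'|head -2
python3 to.py 518 338.4 26 176; python3 see.py wrist w7 bare_bin:0.012
```

```text
time: 28.95
tool_pos: [0.4153, -0.148, 0.1725]
time: 29.95
tool_pos: [0.4548, 0.0472, 0.1725]
time: 30.95
tool_pos: [0.4945, 0.2424, 0.1723]
time: 31.95
tool_pos: [0.5129, 0.336, 0.1724]
t 31.95 pos [512.9 336.  172.4] yaw 175.8 units [-0.2   0.11  5.85] twist -0.003 F [-0.3  0.1 -1.4] w 27.5 ff 58.733479315415025
bare_bin 0.97 [530.  337.  142.5 122.3  -4.2] mean [506.1 341.6]
32.05
```

View pics/w7.png

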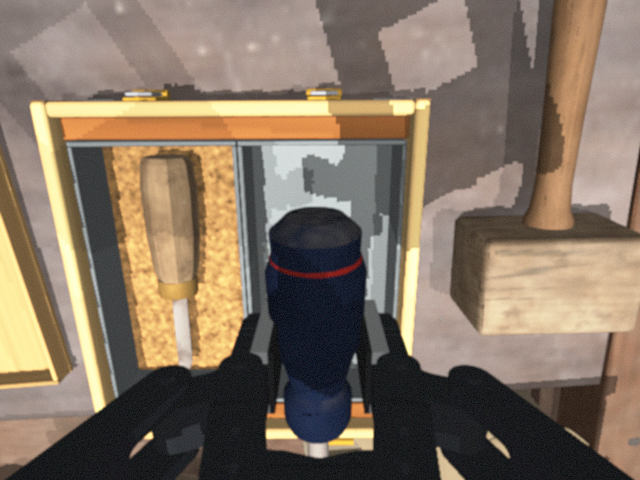

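The chisel lies centred on the cork. The screwdriver hangs over the bare bin (rim 240 to 405 px). Next I lower it.

```bash
python3 -m creep '[{"linear":[-0.2,0.1,1],"twist":0},{"linear":[0,0,1],"twist":0},{"linear":[0,0,1],"twist":0},{"linear":[0,0,1],"twist":0},{"linear":[0,0,1],"twist":0},{"linear":[0,0,0.7],"twist":0},{"linear":[0,0,0.4],"twist":0},{"linear":[0,0,0.1],"twist":0}]'
python3 -m creep '[{"linear":[0,0,0.06],"twist":0},{"linear":[0,0,0.04],"twist":0},{"linear":[0,0,0],"twist":0},{"linear":[0,0,0],"twist":0},{"linear":[0,0,0],"twist":0},{"linear":[0,0,0],"twist":0},{"linear":[0,0,0],"twist":0},{"linear":[0,0,0],"twist":0}]'
```

```text
time: 33.05
tool_pos: [0.5181, 0.3388, 0.017]
eef_rot: [-3.141, -0.0, 3.07]
contact_force: [-0.8, -0.8, -1.6]
grip_width: 0.0274
finger_force: 58.7
time: 34.05
tool_pos: [0.5181, 0.3389, 0.0148]
eef_rot: [-3.142, -0.0, 3.07]
contact_force: [-0.2, 0.6, -1.4]
grip_width: 0.0275
finger_force: 58.7
```

```bash
python3 -m creep '[{"linear":[0,0,0.06],"twist":0},{"linear":[0,0,0.06],"twist":0},{"linear":[0,0,0],"twist":0},{"linear":[0,0,0],"twist":0},{"linear":[0,0,0],"twist":0},{"linear":[0,0,0],"twist":0},{"linear":[0,0,0],"twist":0},{"linear":[0,0,0],"twist":0}]'
```

```text
time: 35.05
tool_pos: [0.5181, 0.3388, 0.0118]
eef_rot: [-3.142, -0.0, 3.07]
contact_force: [-0.2, -0.2, -0.3]
grip_width: 0.0275
finger_force: 58.8
```

```bash
python3 -m creep '[{"linear":[0,0,0],"twist":0},{"linear":[0,0,0],"twist":0},{"linear":[0,0,0],"twist":0},{"linear":[0,0,0],"twist":0},{"linear":[0,0,-0.4],"twist":0},{"linear":[0,0,-0.6],"twist":0},{"linear":[0,0,-1],"twist":0},{"linear":[0,0,-1],"twist":0}]' 44
python3 -m creep '[{"linear":[0,0,-1],"twist":0},{"linear":[0,0,-1],"twist":0},{"linear":[0,0,-1],"twist":0},{"linear":[0,-1,-1],"twist":0},{"linear":[0,-1,-1],"twist":0},{"linear":[0,-1,-1],"twist":0},{"linear":[0,-1,0],"twist":0},{"linear":[0,-1,0],"twist":-0.09}]'|head -2
python3 -m creep '[{"linear":[0,-1,0],"twist":0},{"linear":[-0.2,-1,0],"twist":0},{"linear":[-0.2,-1,0],"twist":0},{"linear":[-0.2,-1,0],"twist":0},{"linear":[-0.2,-1,0],"twist":0},{"linear":[-0.2,-1,0],"twist":0},{"linear":[0,-1,0],"twist":0},{"linear":[0,-1,0],"twist":0}]' 60
python3 -m creep '[{"linear":[0,-0.6,0],"twist":0},{"linear":[0,0,0],"twist":0},{"linear":[0,0,0],"twist":0},{"linear":[0,0,0],"twist":0},{"linear":[0,0,0],"twist":0},{"linear":[0,0,0],"twist":0},{"linear":[0,0,0],"twist":0},{"linear":[0,0,0],"twist":0}]'|head -2
python3 to.py 535 4 100 181; python3 see.py wrist w8 tray:0.022
```

```text
time: 36.05
tool_pos: [0.5184, 0.3395, 0.0887]
eef_rot: [3.14, 0.001, 3.07]
contact_force: [-0.1, -0.0, 0.3]
grip_width: 0.0439
finger_force: 0.0
time: 37.05
tool_pos: [0.5093, 0.214, 0.2388]
time: 38.05
tool_pos: [0.5381, 0.0143, 0.2381]
eef_rot: [3.142, 0.002, -3.123]
contact_force: [0.3, 0.2, 0.0]
grip_width: 0.0601
finger_force: 0.0
time: 39.05
tool_pos: [0.538, -0.0003, 0.2368]
t 39.05 pos [ 5.380e+02 -3.000e-01  2.368e+02] yaw -179.0 units [0.12 0.17 5.47] twist 0.001 F [ 0.1 -0.1  0.9] w 59.9 ff 0.0
tray 0.66 [537.1   3.  215.3 204.2   1. ] mean [527.4   2.6]
39.15
```

View pics/w8.png

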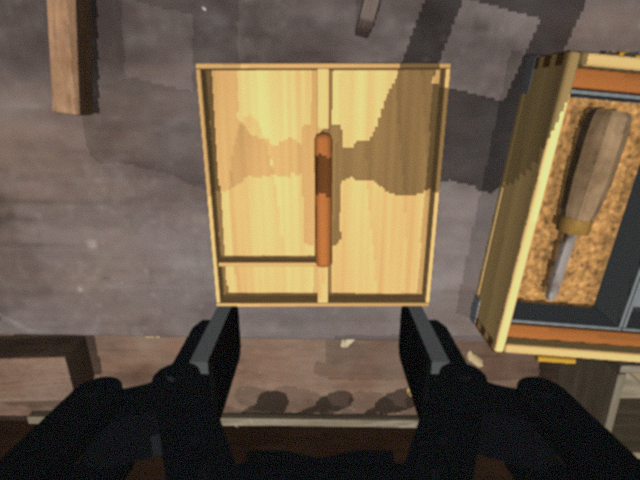

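The tray rim has corners at (197,65), (450,65), (429,305) and (217,305). The grip bar runs from (323,133) to (323,266). I'm measuring both.

```bash
python3 - <<'E'
from h import *
c=capture('wrist')
p=ray(c,[(197,65),(450,65),(429,305),(217,305)],.022)[:,:2]*1000;print(p.round(1).tolist(),p.mean(0).round(1))
g=ray(c,[(323,133),(323,266)],.05)[:,:2]*1000;print(g.round(1),g.mean(0))
E
python3 to.py 536 3 29 181
```

```text
[[432.7, -99.7], [429.1, 101.8], [641.8, 106.5], [645.4, -96.4]] [537.3   3. ]
[[481.5   1.4]
 [592.    3.7]] [536.75253344   2.551965  ]
t 39.2 pos [ 5.380e+02 -4.000e-01  2.368e+02] yaw -179.0 units [0.08 0.14 8.31] twist 0.001 F [-0.2  0.4  0.4] w 60.0 ff 0.0
```

```bash
python3 -m creep '[{"linear":[0.06,0.13,1],"twist":0},{"linear":[0,0,1],"twist":0},{"linear":[0,0,1],"twist":0},{"linear":[0,0,1],"twist":0},{"linear":[0,0,1],"twist":0},{"linear":[0,0,1],"twist":0},{"linear":[0,0,1],"twist":0},{"linear":[0,0,0.8],"twist":0}]' 50
python3 -m creep '[{"linear":[0,0,0.4],"twist":0},{"linear":[0,0,0.1],"twist":0},{"linear":[0,0,0],"twist":0},{"linear":[0,0,0],"twist":0},{"linear":[0,0,0],"twist":0},{"linear":[0,0,0],"twist":0},{"linear":[0,0,0],"twist":0},{"linear":[0,0,0],"twist":0}]' 0
python3 -m creep '[{"linear":[0,0,0],"twist":0},{"linear":[0,0,0],"twist":0},{"linear":[0,0,0],"twist":0},{"linear":[0,0,-0.2],"twist":0},{"linear":[0,0,-0.3],"twist":0},{"linear":[0,0,0],"twist":0},{"linear":[0,0,0],"twist":0},{"linear":[0,0,0],"twist":0}]'
python3 to.py 548.5 282 200 176
```

```text
time: 40.2
tool_pos: [0.5365, 0.0028, 0.0408]
eef_rot: [3.142, -0.0, -3.124]
contact_force: [0.6, -0.1, 0.4]
grip_width: 0.0502
finger_force: 0.0
time: 41.2
tool_pos: [0.5365, 0.0029, 0.0293]
eef_rot: [3.142, 0.0, -3.123]
contact_force: [-0.4, 0.2, -2.6]
grip_width: 0.0132
finger_force: 58.5
time: 42.2
tool_pos: [0.5363, 0.0029, 0.0417]
eef_rot: [3.142, -0.0, -3.123]
contact_force: [-0.6, 0.4, -2.5]
grip_width: 0.0131
finger_force: 58.5
t 42.2 pos [536.3   2.9  41.7] yaw -179.0 units [-0.69 11.15 -6.33] twist 0.088 F [-0.6  0.4 -2.5] w 13.1 ff 58.47878694534302
```

```bash
python3 -m creep '[{"linear":[0,0,-1],"twist":0},{"linear":[0,0,-1],"twist":0},{"linear":[0,0,-1],"twist":0},{"linear":[0,0,-1],"twist":0},{"linear":[0,0,-0.5],"twist":0.044},{"linear":[0,0,0],"twist":0.044},{"linear":[0,0,0],"twist":0},{"linear":[0,0,0],"twist":0}]'
python3 - <<'E'
from h import *
from scipy.spatial.transform import Rotation as Ro
s=sense();c=capture('wrist')
Rt=Ro.from_euler('xyz',s['eef_rot']).as_matrix();pt=np.array(s['tool_pos'])
Rc=cv2.Rodrigues(np.array(c['rvec'],float))[0];tc=np.array(c['tvec'],float).ravel()
A=Rc@Rt; b=Rc@pt+tc   # cam = A*tool + b
print('cam in tool',(-A.T@b).round(4), 'yaw',np.degrees(s['eef_rot'][2]))
def cal(pos,yaw):
    R=Ro.from_euler('xyz',[np.pi,0,np.radians(yaw)]).as_matrix();Rw=A@R.T
    return dict(c,rvec=cv2.Rodrigues(Rw)[0],tvec=b-Rw@np.array(pos))
for n,pos,yaw,uv in [('w4',[.5126,.2271,.1598],176,[(211,88),(634,88)]),('w7',[.5129,.336,.1724],175.8,[(30,102),(430,100)]),('w1',[.5273,.3046,.3063],176.2,[(166,79),(430,77),(411,325),(190,325)])]:
    p=ray(cal(pos,yaw),uv,.062)[:,:2]*1000
    print(n,p.round(1).tolist(),'mid',p.mean(0).round(1),'len',np.linalg.norm(p[0]-p[1]).round(1))
    if n!='w1': print('  centre',(p.mean(0)+123*np.array([np.cos(np.radians(-4)),np.sin(np.radians(-4))])).round(1),'yaw',np.degrees(np.arctan2(*(p[1]-p[0])[::-1]))-90)
E
```

```text
time: 43.2
tool_pos: [0.536, 0.003, 0.1539]
eef_rot: [3.141, -0.001, 3.072]
contact_force: [0.5, -0.1, -1.9]
grip_width: 0.0127
finger_force: 58.9
cam in tool [ 0.0804 -0.0003 -0.1425] yaw 176.03573020341187
w4 [[422.0, 174.2], [438.1, 404.0]] mid [430.1 289.1] len 230.3
  centre [552.8 280.5] yaw -4.017292253815967
w7 [[421.4, 174.8], [437.3, 405.6]] mid [429.4 290.2] len 231.3
  centre [552.1 281.6] yaw -3.946427489274612
w1 [[420.7, 178.0], [434.4, 407.3], [678.0, 391.5], [662.4, 159.0]] mid [548.9 283.9] len 229.7
```

```bash
python3 -m creep '[{"linear":[0.02,0.5,0],"twist":0},{"linear":[0.02,0.9,0],"twist":0},{"linear":[0.02,0.95,0],"twist":0},{"linear":[0.02,0.95,0],"twist":0},{"linear":[0.02,0.95,0],"twist":0},{"linear":[0.02,0.95,0],"twist":0},{"linear":[0.02,0.95,0],"twist":0},{"linear":[0.02,0.95,0],"twist":0}]'|head -2
python3 -m creep '[{"linear":[0.02,0.95,0],"twist":0},{"linear":[0.02,0.95,0],"twist":0},{"linear":[0.02,0.95,0],"twist":0},{"linear":[0,0.7,0],"twist":0},{"linear":[0,0.5,0],"twist":0},{"linear":[0,0,0],"twist":0},{"linear":[0,0,0],"twist":0},{"linear":[0,0,0],"twist":0}]'|head -2
python3 to.py 549.7 281.5 98 176; python3 - <<'E'
from h import *
c=capture('wrist');cv2.imwrite('pics/w9.png',c['pixels'])
E
```

```text
time: 44.25
tool_pos: [0.5443, 0.1819, 0.154]
time: 45.25
tool_pos: [0.5504, 0.2805, 0.1543]
t 45.25 pos [550.4 280.5 154.3] yaw 175.9 units [0.03 0.04 2.25] twist -0.001 F [ 0.5  0.5 -2.1] w 12.8 ff 58.895076513290405
```

View pics/w9.png

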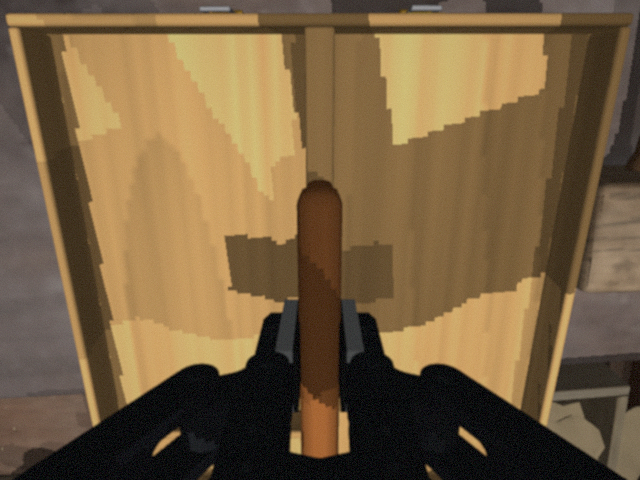

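The tray is held square and level, with its rim corners at (10,18) and (630,18) px. I'm lowering it while watching the force.

```bash
python3 -m creep '[{"linear":[0.03,0.04,0.5],"twist":0},{"linear":[0,0,0.6],"twist":0},{"linear":[0,0,0.5],"twist":0},{"linear":[0,0,0.4],"twist":0},{"linear":[0,0,0.3],"twist":0},{"linear":[0,0,0.13],"twist":0},{"linear":[0,0,0],"twist":0},{"linear":[0,0,0],"twist":0}]'
python3 -m creep '[{"linear":[0,0,0.06],"twist":0},{"linear":[0,0,0.06],"twist":0},{"linear":[0,0,0.06],"twist":0},{"linear":[0,0,0.06],"twist":0},{"linear":[0,0,0],"twist":0},{"linear":[0,0,0],"twist":0},{"linear":[0,0,0],"twist":0},{"linear":[0,0,0],"twist":0}]'; python3 to.py 549.7 281.5 79 176
```

```text
time: 46.3
tool_pos: [0.5501, 0.2825, 0.094]
eef_rot: [3.141, 0.001, 3.072]
contact_force: [0.2, 0.8, -1.6]
grip_width: 0.0128
finger_force: 59.0
time: 47.3
tool_pos: [0.5498, 0.2824, 0.0876]
eef_rot: [3.142, 0.0, 3.072]
contact_force: [0.2, 0.1, -2.3]
grip_width: 0.0129
finger_force: 59.0
t 47.3 pos [549.8 282.4  87.6] yaw 176.0 units [-0.   -0.04  0.35] twist 0.0 F [ 0.2  0.1 -2.3] w 12.9 ff 58.97710204124451
```

Bottom is at about 58 mm, inside the rim with no contact. I keep going.

```bash
python3 -m creep '[{"linear":[0,0,0.06],"twist":0},{"linear":[0,0,0.06],"twist":0},{"linear":[0,0,0.06],"twist":0},{"linear":[0,0,0.05],"twist":0},{"linear":[0,0,0.04],"twist":0},{"linear":[0,0,0],"twist":0},{"linear":[0,0,0],"twist":0},{"linear":[0,0,0],"twist":0}]'
python3 -m creep '[{"linear":[0,0,0.04],"twist":0},{"linear":[0,0,0.04],"twist":0},{"linear":[0,0,0],"twist":0},{"linear":[0,0,0],"twist":0},{"linear":[0,0,0],"twist":0},{"linear":[0,0,0],"twist":0},{"linear":[0,0,0],"twist":0},{"linear":[0,0,0],"twist":0}]'
```

```text
time: 48.3
tool_pos: [0.5498, 0.2824, 0.0809]
eef_rot: [3.142, 0.0, 3.072]
contact_force: [0.5, 0.5, -2.8]
grip_width: 0.0128
finger_force: 59.0
time: 49.3
tool_pos: [0.5498, 0.2824, 0.0791]
eef_rot: [3.142, 0.0, 3.072]
contact_force: [-1.7, -0.6, 5.1]
grip_width: 0.013
finger_force: 59.8
```

```bash
python3 -m creep '[{"linear":[0,0,0],"twist":0},{"linear":[0,0,0],"twist":0},{"linear":[0,0,0],"twist":0},{"linear":[0,0,-0.5],"twist":0},{"linear":[0,0,-1],"twist":0},{"linear":[0,0,-1],"twist":0},{"linear":[0,0,-1],"twist":0},{"linear":[0.22,-0.98,-1],"twist":0}]' 50
python3 -m creep '[{"linear":[0.22,-0.98,-0.5],"twist":0},{"linear":[0.22,-0.98,0],"twist":0},{"linear":[0.22,-0.98,0],"twist":0},{"linear":[0.22,-0.98,0],"twist":0},{"linear":[0.22,-0.98,0],"twist":0},{"linear":[0.22,-0.98,0],"twist":0},{"linear":[0.22,-0.98,0],"twist":0},{"linear":[0.22,-0.98,0],"twist":0}]'|head -2
python3 -m creep '[{"linear":[0.22,-0.98,0],"twist":0},{"linear":[0.22,-0.98,0],"twist":0},{"linear":[0.22,-0.98,0],"twist":0},{"linear":[0.22,-0.98,0],"twist":0},{"linear":[0.22,-0.98,0],"twist":0},{"linear":[0.22,-0.98,0],"twist":0},{"linear":[0.22,-0.98,0],"twist":0},{"linear":[0.22,-0.98,0],"twist":0}]' 80|head -2
python3 -m creep '[{"linear":[0.22,-0.98,0.5],"twist":0.06},{"linear":[0.22,-0.98,0.5],"twist":0},{"linear":[0.22,-0.6,0.5],"twist":0},{"linear":[0,0,0.5],"twist":0},{"linear":[0,0,0],"twist":0},{"linear":[0,0,0],"twist":0},{"linear":[0,0,0],"twist":0},{"linear":[0,0,0],"twist":0}]'|head -2
python3 see.py wrist w10 bench_dog:0.023; python3 to.py 406 -199 60 172.6; python3 see.py top t3 tray:0.072 toolbox:0.062 bench_dog:0.023
python3 -c "
import cv2
a=cv2.imread('pics/t3.png')[140:280,160:300]
b=cv2.imread('pics/w10.png')
a=cv2.resize(a,(400,400),interpolation=2);b=cv2.resize(b,(400,300))
import numpy as np
cv2.imwrite('pics/m1.png',np.hstack([a[:400],np.vstack([b,np.zeros((100,400,3),np.uint8)])]))"
```

```text
time: 50.3
tool_pos: [0.5433, 0.2593, 0.1932]
eef_rot: [3.14, 0.003, 3.074]
contact_force: [0.6, -0.5, 0.0]
grip_width: 0.0501
finger_force: 0.0
time: 51.3
tool_pos: [0.484, 0.0645, 0.2038]
time: 52.3
tool_pos: [0.4263, -0.1275, 0.2039]
time: 53.3
tool_pos: [0.4045, -0.1882, 0.1542]
bench_dog 0.7 [ 406.6 -202.8  130.    25.2   -6.9] mean [ 403.  -201.8]
53.4
t 53.4 pos [ 404.4 -188.3  154.1] yaw 172.6 units [-0.12 -0.42  3.76] twist -0.0 F [0.3 0.2 0. ] w 80.0 ff 0.0
tray 0.65 [549.2 283.  219.6 204.1  -4.1] mean [547.7 283.3]
toolbox 0.6 [549.  281.2 261.9 236.2  -3.7] mean [532.8 281.3]
53.6
```

View pics/m1.png

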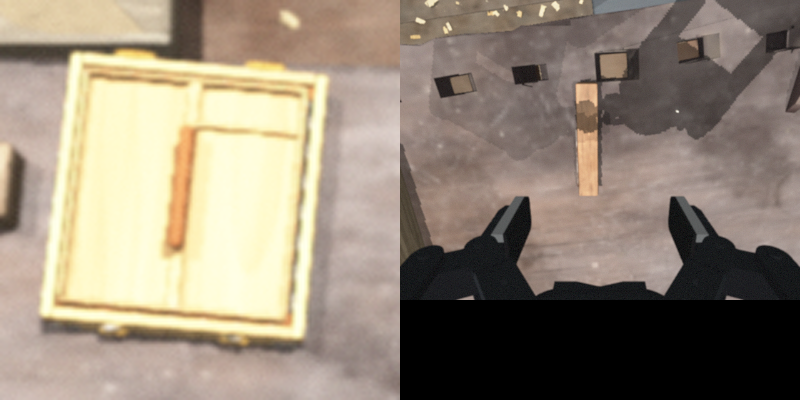

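The tray sits level inside the box. In the wrist picture the dog is aligned with the fingers.

```bash
python3 -m creep '[{"linear":[-0.13,-0.5,1],"twist":0},{"linear":[0,0,1],"twist":0},{"linear":[0,0,1],"twist":0},{"linear":[0,0,1],"twist":0},{"linear":[0,0,1],"twist":0},{"linear":[0,0,0.7],"twist":0},{"linear":[0,0,0.34],"twist":0},{"linear":[0,0,0],"twist":0}]'
python3 -m creep '[{"linear":[0,0,0],"twist":0},{"linear":[0,0,0],"twist":0},{"linear":[0,0,0],"twist":0},{"linear":[0,0,0],"twist":0},{"linear":[0,0,0],"twist":0},{"linear":[0,0,0],"twist":0},{"linear":[0,0,0],"twist":0},{"linear":[0,0,0],"twist":0}]' 5
python3 -m creep '[{"linear":[0,0,-0.3],"twist":0},{"linear":[0,0,-1],"twist":0},{"linear":[0,0,-1],"twist":0},{"linear":[0,0,-1],"twist":0},{"linear":[0,0,-1],"twist":0},{"linear":[0,0,-1],"twist":0},{"linear":[0,0,-1],"twist":-0.028},{"linear":[0,0,0],"twist":-0.028}]'
python3 to.py 526.2 232 170 176; python3 see.py wrist w11
```

```text
time: 54.6
tool_pos: [0.4057, -0.2012, 0.0025]
eef_rot: [3.141, -0.001, 3.012]
contact_force: [-0.1, -0.2, 0.5]
grip_width: 0.0799
finger_force: 0.0
time: 55.6
tool_pos: [0.4061, -0.2014, 0.0035]
eef_rot: [-3.141, 0.001, 3.012]
contact_force: [0.5, -0.9, 5.1]
grip_width: 0.0219
finger_force: 59.9
time: 56.6
tool_pos: [0.4066, -0.2018, 0.162]
eef_rot: [-3.139, 0.004, 3.069]
contact_force: [-0.4, -0.6, -0.7]
grip_width: 0.022
finger_force: 59.1
t 56.6 pos [ 406.6 -201.8  162. ] yaw 175.8 units [-3.52 17.65 -0.35] twist -0.003 F [-0.4 -0.6 -0.7] w 22.0 ff 59.127225279808044
56.65
```

```bash
python3 -m creep '[{"linear":[-0.2,0.98,0],"twist":0},{"linear":[-0.2,0.98,0],"twist":0},{"linear":[-0.2,0.98,0],"twist":0},{"linear":[-0.2,0.98,0],"twist":0},{"linear":[-0.2,0.98,0],"twist":0},{"linear":[-0.2,0.98,0],"twist":0},{"linear":[-0.2,0.98,0],"twist":0},{"linear":[-0.2,0.98,0],"twist":0}]'|head -2
python3 -m creep '[{"linear":[-0.2,0.98,0],"twist":0},{"linear":[-0.2,0.98,0],"twist":0},{"linear":[-0.2,0.98,0],"twist":0},{"linear":[-0.2,0.98,0],"twist":0},{"linear":[-0.2,0.98,0],"twist":0},{"linear":[-0.2,0.98,0],"twist":0},{"linear":[-0.2,0.98,0],"twist":0},{"linear":[-0.2,0.98,0],"twist":0}]'|head -2
python3 -m creep '[{"linear":[-0.2,0.98,0],"twist":0},{"linear":[-0.1,0.98,0],"twist":0},{"linear":[0,0,0],"twist":0},{"linear":[0,0,1],"twist":0},{"linear":[0,0,0.9],"twist":0},{"linear":[0,0,0.4],"twist":0},{"linear":[0,0,0],"twist":0},{"linear":[0,0,0],"twist":0}]'
python3 to.py 526 232 62 176;python3 see.py wrist w12
```

```text
time: 57.65
tool_pos: [0.4593, -0.0076, 0.159]
time: 58.65
tool_pos: [0.5135, 0.1845, 0.1586]
time: 59.65
tool_pos: [0.5261, 0.232, 0.1034]
eef_rot: [3.141, 0.001, 3.067]
contact_force: [0.5, 0.7, -1.0]
grip_width: 0.0218
finger_force: 59.1
t 59.65 pos [526.1 232.  103.4] yaw 175.8 units [0.   0.   1.65] twist -0.004 F [ 0.5  0.7 -1. ] w 21.8 ff 59.12780284881592
59.7
```

View pics/w12.png

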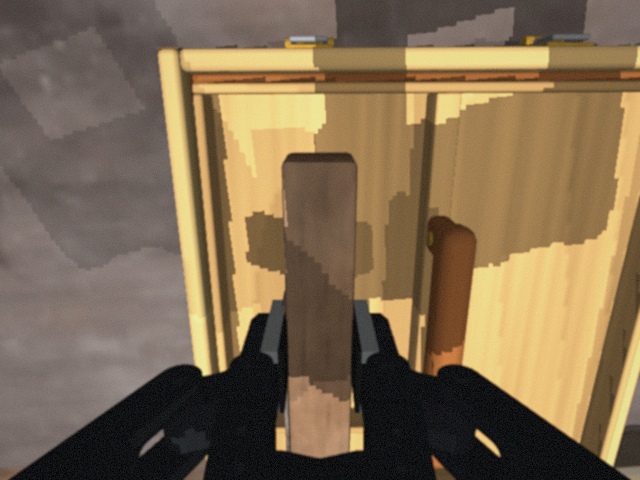

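The dog is centred over its compartment, between the wall at 200 px and the spine at 430 px. I'm lowering it.

```bash
python3 -m creep '[{"linear":[0,0,0.5],"twist":0},{"linear":[0,0,0.5],"twist":0},{"linear":[0,0,0.4],"twist":0},{"linear":[0,0,0.2],"twist":0},{"linear":[0,0,0.1],"twist":0},{"linear":[0,0,0.04],"twist":0},{"linear":[0,0,0],"twist":0},{"linear":[0,0,0],"twist":0}]'
python3 -m creep '[{"linear":[0,0,0.05],"twist":0},{"linear":[0,0,0.05],"twist":0},{"linear":[0,0,0],"twist":0},{"linear":[0,0,0],"twist":0},{"linear":[0,0,0],"twist":0},{"linear":[0,0,0],"twist":0},{"linear":[0,0,0],"twist":0},{"linear":[0,0,0],"twist":0}]'
```

```text
time: 60.7
tool_pos: [0.5258, 0.2322, 0.0596]
eef_rot: [3.141, 0.001, 3.068]
contact_force: [-0.2, 0.4, -0.7]
grip_width: 0.0217
finger_force: 59.1
time: 61.7
tool_pos: [0.5258, 0.2322, 0.0576]
eef_rot: [3.141, 0.001, 3.068]
contact_force: [-1.6, -0.3, 6.1]
grip_width: 0.0216
finger_force: 59.9
```

```bash
python3 -m creep '[{"linear":[0,0,0],"twist":0},{"linear":[0,0,0],"twist":0},{"linear":[0,0,0],"twist":0},{"linear":[0,0,-0.4],"twist":0},{"linear":[0,0,-1],"twist":0},{"linear":[0,0,-1],"twist":0},{"linear":[0,0,-1],"twist":0},{"linear":[0,0,-1],"twist":0}]' 38
python3 -m creep '[{"linear":[-0.22,-1,-0.5],"twist":0},{"linear":[-0.22,-1,0],"twist":0},{"linear":[-0.22,-1,0],"twist":0},{"linear":[-0.22,-1,0],"twist":0},{"linear":[-0.22,-1,0],"twist":0},{"linear":[-0.22,-1,0],"twist":0},{"linear":[-0.22,-1,0],"twist":0},{"linear":[-0.22,-1,0],"twist":0}]' 50|head -2
python3 -m creep '[{"linear":[-0.22,-1,0],"twist":0},{"linear":[-0.22,-1,0],"twist":0},{"linear":[-0.22,-1,0],"twist":0},{"linear":[-0.22,-1,0],"twist":0},{"linear":[-0.22,-1,0],"twist":0},{"linear":[-0.22,-1,0],"twist":0},{"linear":[-0.22,-1,0],"twist":0},{"linear":[-0.22,-1,0],"twist":0}]'|head -2
python3 -m creep '[{"linear":[-0.2,-1,0],"twist":0},{"linear":[-0.2,-1,0],"twist":0},{"linear":[-0.2,-1,0],"twist":0},{"linear":[-0.2,-1,0],"twist":0},{"linear":[-0.2,-1,0.5],"twist":0},{"linear":[0,-1,0.5],"twist":0},{"linear":[0,0,0.5],"twist":-0.108},{"linear":[0,0,0],"twist":0}]'|head -2
python3 -m creep '[{"linear":[0,0,0.5],"twist":0},{"linear":[0,0,0.5],"twist":0},{"linear":[0,0,0],"twist":0},{"linear":[0,0,0],"twist":0},{"linear":[0,0,0],"twist":0},{"linear":[0,0,0],"twist":0},{"linear":[0,0,0],"twist":0},{"linear":[0,0,0],"twist":0}]'|head -2
python3 see.py wrist w13 pencil:0.006; python3 to.py 609 -332.4 60 182;python3 see.py top t4 pencil:0.006 bench_dog:0.077
```

```text
time: 62.7
tool_pos: [0.5255, 0.2326, 0.1679]
eef_rot: [3.141, 0.0, 3.068]
contact_force: [-0.7, 0.4, -0.0]
grip_width: 0.0383
finger_force: 0.0
time: 63.7
tool_pos: [0.5549, 0.0291, 0.1796]
time: 64.7
tool_pos: [0.5841, -0.1743, 0.1795]
time: 65.7
tool_pos: [0.5962, -0.3248, 0.1393]
time: 66.7
tool_pos: [0.5978, -0.3247, 0.117]
pencil 0.78 [ 608.1 -334.8  142.7   10.1    2.3] mean [ 606.9 -334.9]
66.8
t 66.8 pos [ 597.7 -324.7  116.9] yaw -178.0 units [-0.44 -0.32  2.27] twist -0.001 F [-0.6  0.6 -0.5] w 50.0 ff 0.0
bench_dog 0.74 [526.3 233.7 132.   26.3  -4.5] mean [527.5 233.7]
66.95
```

```bash
python3 -m creep '[{"linear":[-0.4,-0.39,0.6],"twist":-0.006},{"linear":[0,0,1],"twist":0},{"linear":[0,0,1],"twist":0},{"linear":[0,0,1],"twist":0},{"linear":[0,0,0.6],"twist":0},{"linear":[0,0,0.3],"twist":0},{"linear":[0,0,0.1],"twist":0},{"linear":[0,0,0],"twist":0}]'
python3 -m creep '[{"linear":[0,0,0],"twist":0},{"linear":[0,0,0],"twist":0},{"linear":[0,0,0],"twist":0},{"linear":[0,0,0],"twist":0},{"linear":[0,0,0],"twist":0},{"linear":[0,0,0],"twist":0},{"linear":[0,0,0],"twist":0},{"linear":[0,0,0],"twist":0}]' 0
python3 to.py 608 -334 2 182.3
```

```text
time: 67.95
tool_pos: [0.6085, -0.3344, 0.0024]
eef_rot: [-3.141, 0.001, -3.101]
contact_force: [0.3, -0.7, -0.6]
grip_width: 0.0498
finger_force: 0.0
time: 68.95
tool_pos: [0.6084, -0.3344, 0.0026]
eef_rot: [-3.141, 0.001, -3.101]
contact_force: [-0.2, 0.7, 4.7]
grip_width: 0.0052
finger_force: 59.1
t 68.95 pos [ 608.4 -334.4    2.6] yaw -177.7 units [0.02 0.01 0.02] twist 0.0 F [-0.2  0.7  4.7] w 5.2 ff 59.091190695762634
```

```bash
python3 -m creep '[{"linear":[0,0,-0.2],"twist":0},{"linear":[0,0,-0.5],"twist":0},{"linear":[0,0,-1],"twist":0},{"linear":[0,0,-1],"twist":0},{"linear":[0,0,-1],"twist":0},{"linear":[0,0,0],"twist":0},{"linear":[0,0,0],"twist":0},{"linear":[0,0,0],"twist":0}]'
python3 see.py wrist w14 pencil:0.095
```

```text
time: 69.95
tool_pos: [0.6072, -0.3334, 0.0928]
eef_rot: [3.14, -0.002, -3.101]
contact_force: [-0.6, 0.6, 0.3]
grip_width: 0.0051
finger_force: 58.9
pencil 0.59 [ 603.9 -333.8  137.6    9.2    2.1] mean [ 597.1 -334. ]
70.05
```

View pics/w14.png

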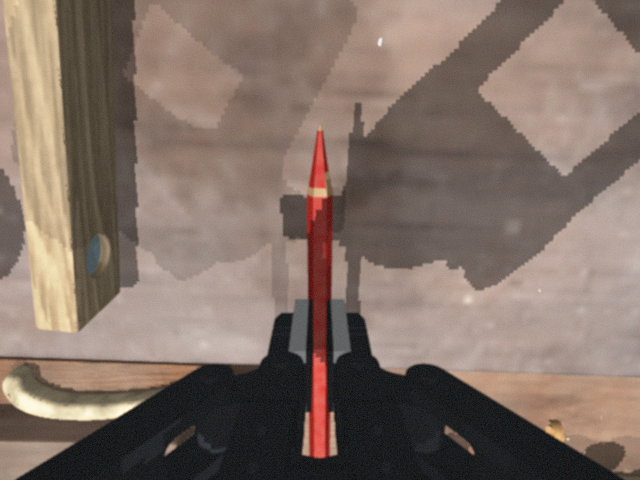

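The pencil is held level along the tool's x axis, from (320,128) to (320,458) px. I'm carrying it to the tray.

```bash
python3 -m creep '[{"linear":[0,0,-1],"twist":0.11},{"linear":[0.15,0.98,-1],"twist":0},{"linear":[0.15,0.98,-1],"twist":0},{"linear":[0.15,0.98,0],"twist":0},{"linear":[0.15,0.98,0],"twist":0},{"linear":[0.15,0.98,0],"twist":0},{"linear":[0.15,0.98,0],"twist":0},{"linear":[0.15,0.98,0],"twist":0}]'|head -2
python3 -m creep '[{"linear":[0.15,0.98,0],"twist":0},{"linear":[0.15,0.98,0],"twist":0},{"linear":[0.15,0.98,0],"twist":0},{"linear":[0.15,0.98,0],"twist":0},{"linear":[0.15,0.98,0],"twist":0},{"linear":[0.15,0.98,0],"twist":0},{"linear":[0.15,0.98,0],"twist":0},{"linear":[0.15,0.98,0],"twist":0}]'|head -2
python3 -m creep '[{"linear":[0.15,0.98,0],"twist":0},{"linear":[0.15,0.98,0],"twist":0},{"linear":[0.15,0.98,0],"twist":0},{"linear":[0.15,0.98,0],"twist":0},{"linear":[0.15,0.98,0],"twist":0},{"linear":[0.15,0.98,0],"twist":0},{"linear":[0.15,0.98,0],"twist":0},{"linear":[0.15,0.98,0],"twist":0}]'|head -2
python3 -m creep '[{"linear":[0.15,0.98,0],"twist":0},{"linear":[0.15,0.98,0],"twist":0},{"linear":[0.15,0.98,0],"twist":0},{"linear":[0.15,0.98,0],"twist":0},{"linear":[0,0,0],"twist":0},{"linear":[0,0,0],"twist":0},{"linear":[0,0,0],"twist":0},{"linear":[0,0,0],"twist":0}]'
python3 to.py 553 333.4 62 176
```

```text
time: 71.05
tool_pos: [0.5935, -0.1594, 0.1688]
time: 72.05
tool_pos: [0.5773, 0.038, 0.1694]
time: 73.05
tool_pos: [0.5608, 0.2356, 0.1694]
time: 74.05
tool_pos: [0.5534, 0.3321, 0.1694]
eef_rot: [-3.141, -0.0, 3.071]
contact_force: [0.2, 0.5, 0.3]
grip_width: 0.0052
finger_force: 58.9
t 74.05 pos [553.4 332.1 169.4] yaw 175.9 units [0.02 0.05 4.29] twist -0.001 F [0.2 0.5 0.3] w 5.2 ff 58.89652490615845
```

```bash
python3 -m creep '[{"linear":[0.02,0.05,1],"twist":0},{"linear":[0,0,1],"twist":0},{"linear":[0,0,1],"twist":0},{"linear":[0,0,0.7],"twist":0},{"linear":[0,0,0.4],"twist":0},{"linear":[0,0,0.2],"twist":0},{"linear":[0,0,0.08],"twist":0},{"linear":[0,0,0],"twist":0}]'
python3 -m creep '[{"linear":[0,0,0.05],"twist":0},{"linear":[0,0,0.05],"twist":0},{"linear":[0,0,0],"twist":0},{"linear":[0,0,0],"twist":0},{"linear":[0,0,0],"twist":0},{"linear":[0,0,0],"twist":0},{"linear":[0,0,0],"twist":0},{"linear":[0,0,0],"twist":0}]'
```

```text
time: 75.05
tool_pos: [0.5531, 0.3343, 0.0603]
eef_rot: [3.141, 0.001, 3.072]
contact_force: [0.4, -0.1, -1.0]
grip_width: 0.0052
finger_force: 58.9
time: 76.05
tool_pos: [0.5527, 0.3342, 0.0573]
eef_rot: [-3.142, -0.0, 3.072]
contact_force: [0.5, 0.2, -0.4]
grip_width: 0.0052
finger_force: 58.9
```

```bash
python3 -m creep '[{"linear":[0,0,0.03],"twist":0},{"linear":[0,0,0.02],"twist":0},{"linear":[0,0,0],"twist":0},{"linear":[0,0,0],"twist":0},{"linear":[0,0,0],"twist":0},{"linear":[0,0,0],"twist":0},{"linear":[0,0,0],"twist":0},{"linear":[0,0,0],"twist":0}]'
```

```text
time: 77.05
tool_pos: [0.5529, 0.3342, 0.0567]
eef_rot: [3.141, 0.0, 3.072]
contact_force: [-1.4, -0.8, 5.1]
grip_width: 0.0048
finger_force: 59.6
```

Contact. I release, rise and retreat towards -y to check the result.

```bash
python3 -m creep '[{"linear":[0,0,0],"twist":0},{"linear":[0,0,0],"twist":0},{"linear":[0,0,0],"twist":0},{"linear":[0,0,-0.4],"twist":0},{"linear":[0,0,-1],"twist":0},{"linear":[0,0,-1],"twist":0},{"linear":[0,0,-1],"twist":0},{"linear":[0,0,-1],"twist":0}]' 26
python3 -m creep '[{"linear":[0,0,-1],"twist":0},{"linear":[0,0,-1],"twist":0},{"linear":[0,0,-1],"twist":0},{"linear":[0,-0.5,-1],"twist":0},{"linear":[0,-1,0],"twist":0},{"linear":[0,-1,0],"twist":0},{"linear":[0,0,0],"twist":0},{"linear":[0,0,0],"twist":0}]'|head -2
python3 see.py wrist w15 tray:0.072 bench_dog:0.077 pencil:0.062 toolbox:0.062
python3 -m creep '[{"linear":[0,-1,0],"twist":0},{"linear":[0,-1,0],"twist":0},{"linear":[0,-1,0],"twist":0},{"linear":[0,-1,0],"twist":0},{"linear":[0,-1,0],"twist":0},{"linear":[0,-1,0],"twist":0},{"linear":[0,-1,0],"twist":0},{"linear":[0,-1,0],"twist":0}]'|head -2
python3 -m creep '[{"linear":[0,-1,0],"twist":0},{"linear":[0,-1,0],"twist":0},{"linear":[0,-1,0],"twist":0},{"linear":[0,-1,0],"twist":0},{"linear":[0,0,0],"twist":0},{"linear":[0,0,0],"twist":0},{"linear":[0,0,0],"twist":0},{"linear":[0,0,0],"twist":0}]'|head -2
python3 see.py top t5 tray:0.072 bench_dog:0.077 pencil:0.062 toolbox:0.062 mallet:0.04 spirit_level:0.049 
```

```text
time: 78.05
tool_pos: [0.5526, 0.3337, 0.1673]
eef_rot: [-3.141, -0.0, 3.072]
contact_force: [-0.5, -0.2, -0.4]
grip_width: 0.0262
finger_force: 0.0
time: 79.05
tool_pos: [0.5481, 0.2713, 0.2653]
tray 0.61 [550.6 283.  217.5 204.8  -4.2] mean [539.1 287.1]
bench_dog 0.91 [527.2 232.8 128.5  26.6  -4.4] mean [523.9 233.6]
pencil 0.69 [552.6 332.1 137.9  10.2  -3.9] mean [551.8 332.2]
toolbox 0.7 [552.6 281.4 255.2 232.6  -3.9] mean [504.5 279.2]
79.3
time: 80.3
tool_pos: [0.5345, 0.0719, 0.2661]
time: 81.3
tool_pos: [0.5275, -0.0267, 0.2661]
tray 0.63 [549.1 283.4 218.1 204.8  -4.5] mean [549.4 285.7]
bench_dog 0.94 [524.6 232.2 131.4  25.9  -4.8] mean [523.6 232.6]
pencil 0.69 [536.5 332.7  77.2  11.8  -3.1] mean [540.7 333.3]
toolbox 0.95 [550.  280.4 262.  235.4  -4.3] mean [533.5 277.5]
toolbox 0.74 [550.9 284.4 220.4 206.8  -4.2] mean [551.2 287.6]
mallet 0.6 [468.2 487.5 279.5 126.6   3. ] mean [512.4 495.9]
spirit_level 0.83 [ 513.7 -446.2  261.2   36.7   -4.7] mean [ 511.7 -445.9]
81.65
```

```bash
python3 -c "
from plant import *
print(job_done())"
```

```text
the job is handed in; nothing more can be done
None
```

I packed the toolbox and handed it in at about 82 s: the chisel is on the cork, the screwdriver in the bare bin, the tray level on its ledges, and the bench dog and pencil in their compartments, with the mallet and spirit level untouched (the screwdriver's rest was judged from contact force, not viewed after release).

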